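# Close the split gear housing on its dowels and hold it shut

### The job

Draw the setting pin out of the bearing in the lower housing half and park it upright in the notch of the fixture's side bracket, its head resting on the bracket plate, and let go of it. Then put the upper housing half onto the two dowels, press it down against the bearing spring until the two halves meet all round, and finish while still holding them pressed shut, ready for the screws to be put in. Leave the bolts and the hex key lying by the work where they are.

Things in the scene. Friction and masses are not known exactly. Their poses are not given: they have to be found in the camera images.
- fixture: Fixed assembly fixture: grey base 100 (x) x 200 (y) x 12 mm, origin at the centre of its underside, z up. It carries the aluminium lower half of a gear housing (80 x 128 mm, centre at y = -26 mm, flat split face 44 mm above the bench) and, at its +y end, the parking bracket: a steel plate 6 mm thick, 40 mm wide, top 54 mm above the bench, with a notch open towards +y
- dowel_big (a point): Foot of the big dowel, on its axis, at the level of the split face (44 mm above the bench; at x = +12, y = +22 mm of the fixture). The dowel is 12 mm thick and 16 mm tall; its upper 6 mm taper to 5 mm. Axes as the fixture's
- dowel_small (a point): Foot of the small dowel, likewise (at x = -12, y = -74 mm of the fixture): 9 mm thick, 16 mm tall, its upper 6 mm taper to 3 mm
- bearing_centre (a point): Centre of the top of the ball bearing (35 mm across, 13 mm bore) in the lower half as it stands at the start, 50 mm above the bench and 6 mm above the split face (x = 0, y = -26 mm of the fixture). The setting pin stands upright in it, its shank in a bore below
- bearing (a joint): How far the bearing is pushed down, m: 0 = stands 6 mm proud, 0.006 = level with the split face (housing shut). Its spring pushes up with about 7 N at 0 and 11 N at 0.006, more than the weight of the upper half
- notch (a point): Place for the parked pin's axis in the bracket notch, on the top face of the plate, 54 mm above the bench (x = 0, y = +75 mm of the fixture; same axes). The notch is 14 mm wide in x; its closed end lies 9 mm towards -y, its open end 17 mm towards +y. From the plate's top down to the base 42 mm are free
- pin_grip (a point): Loose setting pin, 120 g: centre of its round dark ribbed head, 23 mm in diameter, 44 mm tall (underside 22 mm below this point). Under the head a bare steel shank 10 mm thick, 36 mm long. z points up along the pin. At the start it stands in the bearing with the head's underside on the bearing
- pin: The same setting pin; origin on its axis at the underside of the head
- cover_grip (a point): Loose aluminium upper half, about 0.36 kg, split face down on a 3 mm black mat: middle of its raised block, 31 mm above the split face. Block 46 mm wide (x), 72 mm long (y), from 10 to 50 mm above the split face; on top ribs and a round plug (to 58 mm). Flange below: 10 mm thick, 80 (x) by 128 mm (y). Grip it across x. Seated, its axes match the fixture's; it starts within 0.8 rad of that
- cover: The same upper half; origin at the centre of its split face (underside). It goes on only one way round: the bores differ in size, and the plug on top lies nearer to the big bore (+y)
- bore_big (a point): Centre of the big bore (13 mm) on the split face (underside) of the upper half, at x = +12, y = +48 mm of it; it goes over the big dowel
- bore_small (a point): Centre of the small bore (10 mm) on the split face of the upper half, at x = -12, y = -48 mm of it; it goes over the small dowel
- bolt_1: Flange bolt standing on its head on the bench before the fixture, 19 mm wide, 42 mm tall; origin under its head. To be left alone
- bolt_2: A second such bolt. To be left alone
- bolt_3: A third such bolt. To be left alone
- bolt_4: A fourth such bolt. To be left alone
- hex_key: Black hex key, 89 x 31 x 5 mm, lying before the mat; origin under its middle. To be left alone
Mind the look-alikes: they are no part of the job. What is shaped like the pin but green or yellow is not meant.

How it is judged:
On the way, in this order (a step that is already met when the one before it is completed fails the run):
1. the setting pin stands in the bracket notch, head on the plate, and is let go (x of pin_grip in the frame of notch between -0.005 and 0.005 m and y of pin_grip in the frame of notch between -0.01 and 0.016 m and z of pin_grip in the frame of notch between 0.018 and 0.026 m and angle between pin_grip's own z axis and vertical below 0.15 rad and contact force between the fingers and pin below 0.3 N and linear speed of pin below 0.03 m/s), for 0.2 s.
2. the upper half is on both dowels (horizontal distance between bore_big and dowel_big below 0.0025 m and horizontal distance between bore_small and dowel_small below 0.0025 m and z of bore_big in the frame of dowel_big below 0.0095 m and z of bore_small in the frame of dowel_small below 0.0095 m), for 0.1 s.
At the end, for the whole second after the job is handed in: Both bores within 2.5 mm of their dowel axes, split faces within 1.8 mm, bearing down over 4 mm, fingers on the upper half with over 3 N, all at rest; pin in the notch (5 mm across, -10 to 16 mm along, head within 4 mm of the plate, within 0.15 rad of upright), not touched by the fingers (all of step 1 and horizontal distance between bore_big and dowel_big below 0.0025 m and horizontal distance between bore_small and dowel_small below 0.0025 m and z of bore_big in the frame of dowel_big below 0.0018 m and z of bore_small in the frame of dowel_small below 0.0018 m and value of joint bearing above 0.004 m and contact force between the fingers and cover above 3 N and linear speed of cover below 0.02 m/s); the arm keeps its last pose, push and grip.
It fails at once if the first bolt is shifted by more than 30 mm (distance of bolt_1 from where it was at the start of the episode above 0.03 m).
It fails at once if the second bolt is shifted by more than 30 mm (distance of bolt_2 from where it was at the start of the episode above 0.03 m).
It fails at once if the third bolt is shifted by more than 30 mm (distance of bolt_3 from where it was at the start of the episode above 0.03 m).
It fails at once if the fourth bolt is shifted by more than 30 mm (distance of bolt_4 from where it was at the start of the episode above 0.03 m).
It fails at once if the hex key is shifted by more than 30 mm (distance of hex_key from where it was at the start of the episode above 0.03 m).
It also fails if it takes over 64 s, if anything falls off the work surface, if the arm or the gripper's body presses on something with over 40 N, if the wrist force passes 120 N, or if a joint passes its speed limit or range.

### The arm

A 6-joint arm with a two-finger parallel gripper is mounted at the origin on a cart in front of the work surface, level with it; the furniture and walls round the work are solid. World frame = base frame: x ahead of the robot, y to its left, z up, the work surface at z = 0. Lengths are in m, angles in rad, forces in N, time in s.
With the tool pointing down it reaches from about 0.375 to 0.975 m from the base axis. Payload 3.8 kg.
Tool frame: the origin (TCP) lies midway between the tips of the shut fingers; the grasp point (between the pads) lies 19 mm behind it; z points along the fingers, y is the line along which they close (so a half turn about z gives the same grasp; the last joint's range is limited). The gripper opens to 88 mm and grips with 3 to 60 N. Pads are 18 mm wide; open, the fingers measure 123 mm over their backs; the gripper's body (75 mm by 187 mm) begins 45 mm behind the grasp point.
Start: joints at [-1.292, 0.264, 1.604, -0, 1.274, -0.037], TCP at [0.21, -0.642, 0.239] pointing down, gripper open.
Joint ranges: [-2.63, 2.63], [-0.94, 2.18], [0.31, 2.57], [-1.31, 4.45], [0, 2.66], [-2.55, 2.55]. Speed limits (rad/s): [2.57, 2.57, 3.14, 3.14, 3.14, 3.14].

### API

Orientations are given as [roll, pitch, yaw] about the fixed x, y, z axes, in that order (R = Rz(yaw) Ry(pitch) Rx(roll)).
In Python, from cell import bot, eyes, spotter gives the robot as it stands.
- The arm moves only by the tool jog_arm, never from a script. Its argument "steps" is a list of rows, each a list of 6 numbers: the shift along the tool's x, y, z in cm, then the turn, a rotation vector about the tool's x, y, z in rad. A call has 1 to 12 rows; each row is the pose to reach, as a shift and turn from the pose commanded when the call began, along the tool's axes at that moment; what a row does not reach only later rows make up. A row lasts 1/10 s, in which the tool goes at most 50 mm and 8.59 degrees, less where a joint would pass 70% of its speed; a pose out of reach is approached as far as the arm can. A call with a gripper value outside its range is refused whole. "jaw" is the closure, from 0 (fully open) to 1 (shut), set as the call begins (left out, the last holds). The fingers move at their own pace and stop on an object; "newtons" is the grip in N (left out, the last holds). Time passes only in rows, so rows that repeat a pose let the fingers close. It gives the time, the measured TCP pose, the force, the opening and the grip force at its end, in the units of the state.
- bot.get_obs(): the state, without advancing time (a new reading comes with each control period).
- eyes.grab_frame(name): name is "scene" or "top" or "wrist"; returns the picture (384x512x3 uint8, blue, green, red); there is no depth.
- eyes.get_calibration(name): a dict with "camera_matrix" (3x3 intrinsics, pixels), "position" and "rotation" of the camera in the world. Camera axes: x right, y down, z forward; pixel columns grow to the right and rows downward; lengths in m; the calibration is good to about 2 mm. A picture is of the moment at which its call begins: read the wrist's pose just before it. get_calibration takes no time and is no camera call; for the wrist camera it gives the pose at the moment of the call.
- bot.close_job(): hands the job in; it is judged then, once.
Trained networks look in the newest picture that a camera, given by its name, has taken for a name from the list of things; names that differ only in an ending like _2 or _b are one class to them, and where a whole thing is asked for, a point or a joint stands for the part that bears it (a point fixed in the world has none). Each returns a list of dicts, best first, with "score" (0 to 1); they miss things now and then, are a little off and sometimes report something else, mostly with a low value. They report only what shows in the picture. A call takes as long as a camera call. They do not tell look-alikes from the thing itself.
- spotter.silhouettes(camera, target): "region" (384x512 bool, what is visible of it) and "bbox" ([left, top, width, height] in pixels, round what is visible of it).
The state is a dict: "clock": time; "joint_positions": joint angles; "joint_vel": joint speeds; "effort": joint torques, N m; "eef_pos": TCP position; "tcp_rot": TCP orientation; "contact_force": force on the tool from outside, world axes, zero at the start; "ft_torque": the same for the moment, N m; "width": finger opening in m; "grasp_force": force on a finger pad.
Only numpy, scipy, OpenCV 4.12 (cv2) and the standard library are available. Lean on these libraries where they do the work, as an engineer would, in place of code of your own. Each camera call takes 0.05 s, during which the arm holds its last target. There are 200 camera calls.

## Working session

There is one attempt and no reset: what is moved stays moved. The work goes in short steps, Python scripts to look and compute and a tool call to move; the robot and the scene stay as the last step left them, time stands still between calls to the robot, and variables do not carry over. Pictures are saved under pics/ and viewed, at most 10 in all, crops included, and the job is handed in when it is done.

Besides the shell and the picture viewer there is one more tool, called after "Emit:" as name(argument=value, ...), one argument or row to a line, values as JSON. jog_arm: Moves the arm, as the interface text tells. Its arguments: {"type":"object","properties":{"steps":{"type":"array"},"jaw":{"type":"number"},"newtons":{"type":"number"}},"required":["steps"]}

```bash
ls; mkdir -p pics; cat > h.py <<'E'
import numpy as np, cv2
from cell import bot, eyes, spotter
from scipy.spatial.transform import Rotation as R
def snap(c,fn=None):
    cal=eyes.get_calibration(c); im=eyes.grab_frame(c)
    if fn: cv2.imwrite('pics/'+fn,im)
    return im,cal
def ray(cal,uv):
    K=np.array(cal['camera_matrix']);Rm=np.array(cal['rotation'])
    d=Rm@np.linalg.solve(K,[uv[0],uv[1],1.]);return np.array(cal['position']),d
def atz(cal,uv,z):
    p,d=ray(cal,uv);return p+d*(z-p[2])/d[2]
def proj(cal,P):
    K=np.array(cal['camera_matrix']);Rm=np.array(cal['rotation'])
    q=K@(Rm.T@(np.asarray(P,float)-np.array(cal['position'])));return q[:2]/q[2]
def tri(rs):
    A=0;b=0
    for p,d in rs:
        d=d/np.linalg.norm(d);M=np.eye(3)-np.outer(d,d);A=A+M;b=b+M@p
    return np.linalg.solve(A,b)
def seg(c,t,n=3):
    o=spotter.silhouettes(c,t)
    for s in o[:n]:
        m=s['region'];ys,xs=np.nonzero(m);print(c,t,round(s['score'],2),s['bbox'],'cen',xs.mean().round(1),ys.mean().round(1),m.sum())
    return o
def tool(dw):  # world shift -> tool axes, cm
    o=bot.get_obs();return R.from_euler('xyz',o['tcp_rot']).inv().apply(dw)*100
E
python3 - <<'E'
from h import *
o=bot.get_obs();print({k:np.round(v,3) for k,v in o.items()})
ims=[]
for c in ['top','scene']:
    im,cal=snap(c,c+'0.png')
    print(c,np.round(cal['position'],3),np.round(cal['rotation'],3).tolist(),np.round(cal['camera_matrix'],1).tolist())
    for t in ['fixture','pin','cover','bolt_1','hex_key']: seg(c,t,5 if t!='fixture' else 2)
E
```

```text
pics
{'clock': np.float64(0.0), 'joint_positions': array([-1.292,  0.265,  1.605,  0.   ,  1.274, -0.037]), 'joint_vel': array([-0.002, -0.001, -0.001,  0.   , -0.   , -0.001]), 'effort': array([ 1.0000e-03, -5.0212e+01, -3.5688e+01,  7.3000e-02,  2.9000e-02,
       -0.0000e+00]), 'eef_pos': array([ 0.209, -0.641,  0.237]), 'tcp_rot': array([-3.139, -0.   ,  0.316]), 'contact_force': array([-0.004, -0.455, -0.102]), 'ft_torque': array([ 0.042, -0.06 ,  0.011]), 'grasp_force': np.float64(0.0), 'width': np.float64(0.088)}
top [0.357 0.151 0.915] [-3.041, -0.01, -1.554] [[405.1, 0.0, 251.3], [0.0, 405.1, 194.9], [0.0, 0.0, 1.0]]
top fixture 0.97 [157.9, 162.8, 96.5, 53.2] cen 205.1 187.4 3799
top pin 0.55 [156.3, 165.8, 98.2, 53.0] cen 205.3 187.4 3910
top pin 0.45 [256.9, 232.6, 9.0, 7.0] cen 261.3 236.6 94
top pin 0.41 [211.7, 179.3, 8.7, 13.5] cen 214.7 184.9 121
top cover 0.89 [292.6, 166.6, 56.3, 41.8] cen 319.5 187.7 1806
top bolt_1 0.64 [221.0, 225.0, 12.1, 6.3] cen 227.3 227.5 73
top bolt_1 0.46 [204.5, 223.4, 11.0, 5.0] cen 210.2 224.9 34
top bolt_1 0.43 [186.4, 218.4, 15.0, 10.9] cen 192.5 223.2 55
top bolt_1 0.37 [170.2, 215.7, 6.7, 10.9] cen 175.0 221.1 65
scene [-0.162  0.776  0.453] [-1.99, 0.025, -2.389] [[455.8, 0.0, 250.4], [0.0, 455.8, 189.9], [0.0, 0.0, 1.0]]
scene fixture 0.91 [155.5, 197.3, 98.8, 60.9] cen 205.8 225.6 3487
scene fixture 0.48 [222.8, 232.2, 12.1, 21.1] cen 227.4 242.7 130
scene pin 0.84 [168.5, 180.5, 11.9, 32.1] cen 174.2 195.5 250
scene pin 0.7 [212.2, 183.0, 13.4, 23.7] cen 217.8 196.0 264
scene pin 0.63 [288.9, 186.4, 7.9, 41.6] cen 290.1 204.3 321
scene cover 0.77 [262.1, 164.7, 52.0, 40.7] cen 286.9 183.3 1048
scene bolt_1 0.57 [206.0, 237.1, 8.2, 21.6] cen 211.0 249.5 133
scene bolt_1 0.53 [224.0, 229.4, 10.4, 23.8] cen 227.4 242.8 136
scene bolt_1 0.46 [252.6, 216.7, 6.6, 21.1] cen 258.0 228.2 97
```

```bash
sed -i "s/Rm=np.array(cal\['rotation'\])/Rm=R.from_euler('xyz',cal['rotation']).as_matrix()/" h.py
python3 - <<'E'
from h import *
for n in ['top','scene']:
    im=cv2.imread(f'pics/{n}0.png'); cv2.imwrite(f'pics/{n}0c.png',cv2.resize(im[130:280,140:400],None,fx=3,fy=3,interpolation=cv2.INTER_CUBIC))
cal=eyes.get_calibration('top')
for n,uv,z in [('fix',(205,187),.03),('pin',(214.7,185),.09),('cover',(319.5,187.7),.03),('bolt',(200,225),.03)]: print(n,atz(cal,uv,z).round(3))
E
```

```text
fix [0.461 0.246 0.03 ]
pin [0.459 0.219 0.09 ]
cover [ 0.464 -0.006  0.03 ]
bolt [0.378 0.254 0.03 ]
```

View pics/top0c.png

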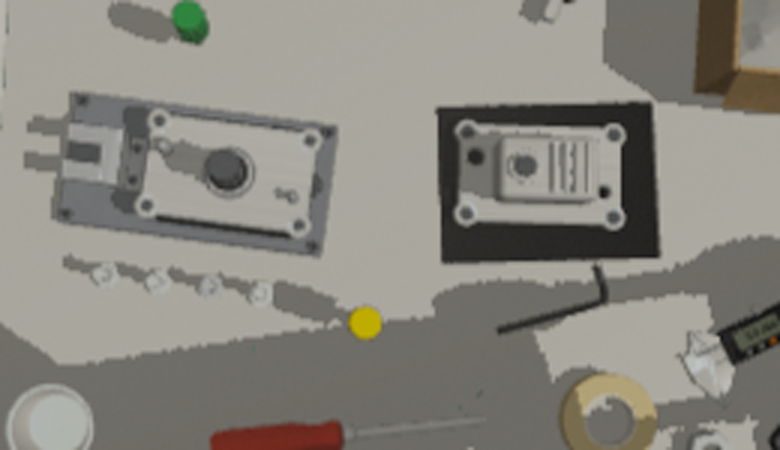

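View pics/scene0c.png

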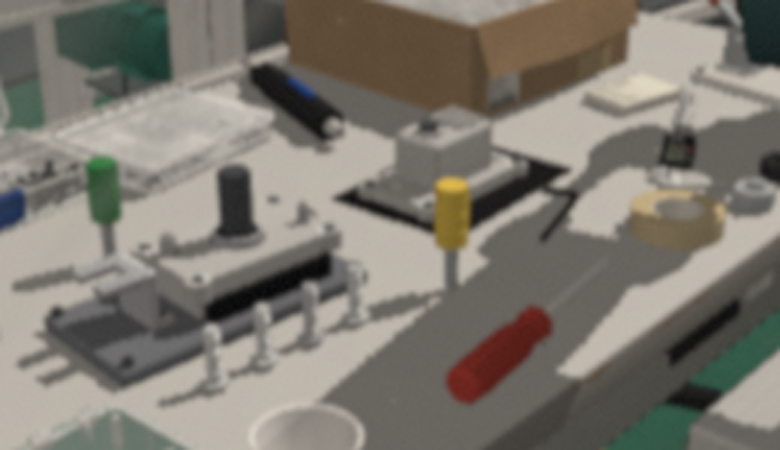

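```bash
python3 - <<'E'
from h import *
im=np.hstack([cv2.imread('pics/top0.png'),cv2.imread('pics/scene0.png')]); cv2.imwrite('pics/both.png',cv2.resize(im,(800,300),interpolation=cv2.INTER_AREA))
T=eyes.get_calibration('top')
cx=lambda a,b:(140+a/3,130+b/3)
cs=lambda a,b:cx(a,b)
# coarse: pin head top, fixture axis
for n,uv,z in [('pintop',cx(226,165),.094),('cov plug',cx(525,165),.061),('cov bigbore',cx(476,156),.013),('cov smallbore',cx(604,192),.013),('dbig',cx(160,144),.06),('dsmall',cx(291,196),.06),('notch',cx(85,151),.054)]: print(n,atz(T,uv,z).round(4))
S=eyes.get_calibration('scene')
print('pin top tri',tri([ray(T,cx(226,165)),ray(S,cs(234,170))]).round(4),'boxcorners top', atz(T,cx(697,85),.12).round(3))
E
```

```text
pintop [0.4583 0.2178 0.094 ]
cov plug [0.4663 0.0088 0.061 ]
cov bigbore [0.4786 0.0375 0.013 ]
cov smallbore [ 0.4532 -0.0584  0.013 ]
dbig [0.4766 0.2677 0.06  ]
dsmall [0.4413 0.1741 0.06  ]
notch [0.4714 0.3218 0.054 ]
pin top tri [0.4594 0.2188 0.0916] boxcorners top [ 0.514 -0.096  0.12 ]
```

View pics/both.png

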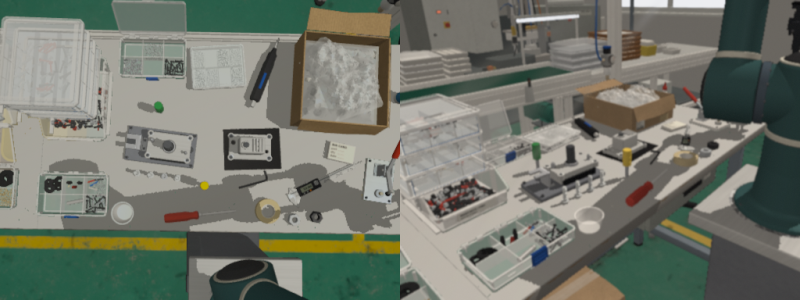

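Emit:
jog_arm(
  steps=[
    [43.8,-53.1,-2,0,0,-1.241],
    [43.8,-53.1,-2,0,0,-1.241],
    [43.8,-53.1,-2,0,0,-1.241],
    [43.8,-53.1,-2,0,0,-1.241],
    [43.8,-53.1,-2,0,0,-1.241],
    [43.8,-53.1,-2,0,0,-1.241],
    [43.8,-53.1,-2,0,0,-1.241],
    [43.8,-53.1,-2,0,0,-1.241],
    [43.8,-53.1,-2,0,0,-1.241],
    [43.8,-53.1,-2,0,0,-1.241],
    [43.8,-53.1,-2,0,0,-1.241],
    [43.8,-53.1,-2,0,0,-1.241],
  ],
  jaw=0,
)

```text
clock: 1.8
eef_pos: [0.4291, -0.0814, 0.2568]
tcp_rot: [3.14, 0.0, 1.557]
contact_force: [0.6, -0.4, 0.4]
width: 0.088
grasp_force: 0.0
```

Emit:
jog_arm(
  steps=[
    [8,3,0,0,0,0],
    [8,3,0,0,0,0],
    [8,3,0,0,0,0],
    [8,3,0,0,0,0],
    [8,3,0,0,0,0],
    [8,3,0,0,0,0],
  ],
)

```text
clock: 2.4
eef_pos: [0.4595, -0.005, 0.2562]
tcp_rot: [-3.142, 0.0, 1.555]
contact_force: [-0.5, 0.0, 0.5]
width: 0.0882
grasp_force: 0.0
```

```bash
python3 - <<'E'
from h import *
o=bot.get_obs();print(o['clock'],o['eef_pos'].round(4),o['tcp_rot'].round(4),np.abs(o['joint_vel']).max().round(3))
im,cal=snap('wrist','w1.png');print({k:np.round(v,4).tolist() for k,v in cal.items()})
seg('wrist','cover');seg('wrist','pin')
for P in ([.466,-.010,.003],[.4786,.0375,.013],[.4532,-.0584,.013],[.4583,.2178,.094]): print(P,proj(cal,P).round(1))
E
```

```text
2.4 [ 0.4595 -0.005   0.2562] [-3.1416e+00  3.0000e-04  1.5548e+00] 0.004
{'camera_matrix': [[298.6617, 0.0, 253.6333], [0.0, 298.6617, 191.3224], [0.0, 0.0, 1.0]], 'position': [0.4612, 0.0734, 0.4026], 'rotation': [2.8311, 0.0003, -0.0153]}
wrist cover 0.61 [228.6, 110.9, 61.1, 93.7] cen 258.7 159.5 4926
wrist pin 0.72 [132.1, 35.9, 35.2, 31.3] cen 150.2 49.8 759
[0.466, -0.01, 0.003] [258.2 159.9]
[0.4786, 0.0375, 0.013] [267.8 124.8]
[0.4532, -0.0584, 0.013] [249.4 196.1]
[0.4583, 0.2178, 0.094] [247.7 -85.8]
```

View pics/w1.png

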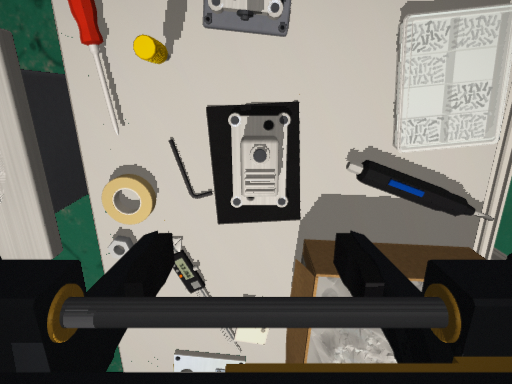

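Emit:
jog_arm(
  steps=[
    [20.5,-0.8,3.6,0,0,0.11],
    [20.5,-0.8,3.6,0,0,0.11],
    [20.5,-0.8,3.6,0,0,0.11],
    [20.5,-0.8,3.6,0,0,0.11],
    [20.5,-0.8,3.6,0,0,0.11],
    [20.5,-0.8,3.6,0,0,0.11],
    [20.5,-0.8,3.6,0,0,0.11],
    [20.5,-0.8,3.6,0,0,0.11],
  ],
)

```text
clock: 3.35
eef_pos: [0.4551, 0.1999, 0.2205]
tcp_rot: [3.141, 0.0, 1.445]
contact_force: [-0.5, 0.4, -0.4]
width: 0.0882
grasp_force: 0.0
```

```bash
python3 - <<'E'
from h import *
import json
o=bot.get_obs();print(o['clock'],o['eef_pos'].round(4),o['tcp_rot'].round(4),np.abs(o['joint_vel']).max().round(3))
im,cal=snap('wrist','w2.png');json.dump({k:np.array(v).tolist() for k,v in cal.items()},open('w2.json','w'))
print({k:np.round(v,4).tolist() for k,v in cal.items()})
seg('wrist','fixture',1);seg('wrist','pin')
for P in ([.4583,.2178,.094],[.4766,.2677,.06],[.4413,.1741,.06],[.4714,.3218,.054]): print(P,proj(cal,P).round(1))
cv2.imwrite('pics/w2c.png',cv2.resize(im[0:260,120:390],None,fx=2.2,fy=2.2,interpolation=cv2.INTER_CUBIC))
E
```

```text
3.35 [0.4551 0.1999 0.2205] [3.1410e+00 2.0000e-04 1.4448e+00] 0.005
{'camera_matrix': [[298.6617, 0.0, 253.6333], [0.0, 298.6617, 191.3224], [0.0, 0.0, 1.0]], 'position': [0.4654, 0.2776, 0.367], 'rotation': [2.8312, -0.0004, -0.1253]}
wrist fixture 0.7 [207.9, 28.0, 92.1, 181.6] cen 254.6 113.0 14643
wrist pin 0.97 [172.6, 228.7, 14.0, 39.9] cen 179.9 245.2 423
wrist pin 0.73 [246.7, 141.6, 21.9, 29.2] cen 255.5 157.9 551
wrist pin 0.72 [339.6, 100.8, 37.4, 24.5] cen 358.6 112.7 795
[0.4583, 0.2178, 0.094] [254.  163.4]
[0.4766, 0.2677, 0.06] [266.  104.5]
[0.4413, 0.1741, 0.06] [243.4 197.7]
[0.4714, 0.3218, 0.054] [253.9  46.3]
```

View pics/w2c.png

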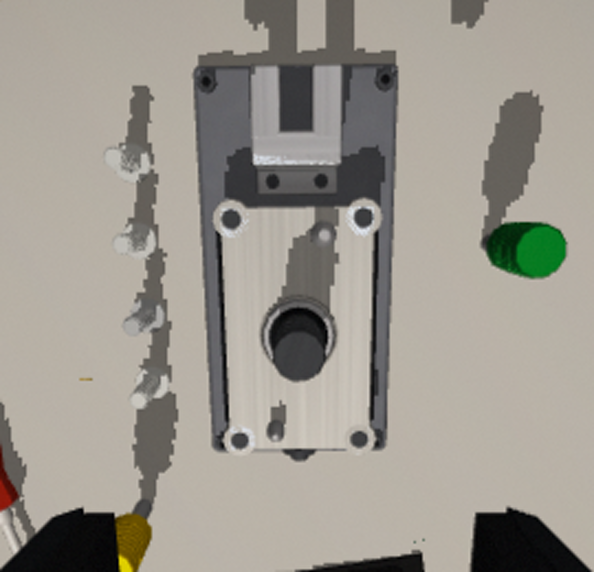

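```bash
cat > fit.py <<'E'
from h import *
import json
from scipy.optimize import least_squares
W=json.load(open('w2.json'));T=eyes.get_calibration('top')
cw=lambda a,b:np.array((120+(a+.5)/2.2-.5,(b+.5)/2.2-.5)); ct=lambda a,b:np.array((140+a/3-.33,130+b/3-.33))
ob=[(W,cw(300,357),(0,-26,94),1,'pin'),(W,cw(323,232),(12,22,60),1,'db'),(W,cw(277,434),(-12,-74,60),1,'ds'),
(W,cw(278,131),(-7,66,54),1,'n1'),(W,cw(314,131),(7,66,54),1,'n2'),(W,cw(253,66),(-20,92,54),1,'p1'),(W,cw(341,66),(20,92,54),1,'p2'),
(W,cw(193,66),(-50,100,12),.5,'b1'),(W,cw(397,63),(50,100,12),.5,'b2'),
(T,ct(226,165),(0,-26,94),1,'tpin'),(T,ct(160,144),(12,22,60),1,'tdb'),(T,ct(291,196),(-12,-74,60),1,'tds')]
def P(s,l): 
    c,n=np.cos(s[2]),np.sin(s[2]);x,y,z=np.array(l)/1000;return np.array([s[0]+c*x-n*y,s[1]+n*x+c*y,z])
f=lambda s,o=ob:np.concatenate([w*(proj(C,P(s,l))-uv) for C,uv,l,w,_ in o])
for o in (ob[:9],ob[9:],ob):
    s=least_squares(f,[.46,.245,-.126],args=(o,),loss='soft_l1').x
    print(s.round(4),'pin',P(s,(0,-26,72)).round(4),'notch',P(s,(0,75,76)).round(4))
    print([(a[4],*f(s,[a]).round(1)) for a in o])
E
python3 fit.py
python3 - <<'E'
from h import *
import json
W=json.load(open('w2.json'))
S=eyes.get_calibration('scene');T=eyes.get_calibration('top')
cw=lambda a,b:(120+a/2.2,b/2.2)
print('pin top tri',tri([ray(W,cw(300,357)),ray(T,(140+226/3,130+165/3)),ray(S,(140+234/3,130+170/3))]).round(4))
print('bolt tops/any',atz(W,cw(148,385),.04).round(3),atz(W,cw(125,160),.04).round(3))
E
```

```text
[ 0.4632  0.2449 -0.1098] pin [0.4604 0.2191 0.072 ] notch [0.4714 0.3195 0.076 ]
[('pin', np.float64(-0.1), np.float64(-0.2)), ('db', np.float64(0.7), np.float64(1.5)), ('ds', np.float64(-0.3), np.float64(1.7)), ('n1', np.float64(1.1), np.float64(0.1)), ('n2', np.float64(-0.8), np.float64(-0.2)), ('p1', np.float64(-2.0), np.float64(-0.3)), ('p2', np.float64(0.6), np.float64(-1.0)), ('b1', np.float64(-0.3), np.float64(0.1)), ('b2', np.float64(0.4), np.float64(-0.1))]
[ 0.4624  0.2465 -0.1168] pin [0.4594 0.2207 0.072 ] notch [0.4712 0.321  0.076 ]
[('tpin', np.float64(-1.1), np.float64(-0.2)), ('tdb', np.float64(0.7), np.float64(0.2)), ('tds', np.float64(0.2), np.float64(0.0))]
[ 0.4631  0.245  -0.1115] pin [0.4602 0.2192 0.072 ] notch [0.4714 0.3196 0.076 ]
[('pin', np.float64(-0.3), np.float64(-0.3)), ('db', np.float64(0.6), np.float64(1.4)), ('ds', np.float64(-0.6), np.float64(1.6)), ('n1', np.float64(1.0), np.float64(-0.0)), ('n2', np.float64(-0.8), np.float64(-0.2)), ('p1', np.float64(-2.0), np.float64(-0.4)), ('p2', np.float64(0.6), np.float64(-1.1)), ('b1', np.float64(-0.3), np.float64(-0.0)), ('b2', np.float64(0.4), np.float64(-0.1)), ('tpin', np.float64(-0.3), np.float64(-0.6)), ('tdb', np.float64(1.4), np.float64(-0.0)), ('tds', np.float64(1.0), np.float64(-0.4))]
pin top tri [0.46   0.2184 0.0914]
bolt tops/any [0.38  0.202 0.04 ] [0.391 0.309 0.04 ]
```

Emit:
jog_arm(
  steps=[
    [2,0.3,2,0,0,-0.014],
    [2,0.3,6,0,0,-0.014],
    [2,0.3,10,0,0,-0.014],
    [2,0.3,13,0,0,-0.014],
    [2,0.3,15,0,0,-0.014],
    [2,0.3,15.9,0,0,-0.014],
    [2,0.3,15.9,0,0,-0.014],
    [2,0.3,15.9,0,0,-0.014],
  ],
)

```text
clock: 4.3
eef_pos: [0.4611, 0.2209, 0.0622]
tcp_rot: [3.14, -0.001, 1.46]
contact_force: [-0.0, -0.1, 1.3]
width: 0.0883
grasp_force: 0.0
```

Emit:
jog_arm(
  steps=[
    [0,0,0,0,0,0],
    [0,0,0,0,0,0],
    [0,0,0,0,0,0],
    [0,0,0,0,0,0],
    [0,0,0,0,0,0],
    [0,0,0,0,0,0],
    [0,0,0,0,0,0],
    [0,0,0,0,0,0],
  ],
  jaw=1,
  newtons=20,
)

```text
clock: 5.1
eef_pos: [0.4601, 0.2208, 0.0611]
tcp_rot: [-3.141, 0.0, 1.461]
contact_force: [-0.3, -0.7, -0.5]
width: 0.0262
grasp_force: 0.0
```

Not closed yet.

Emit:
jog_arm(
  steps=[
    [0,0,0,0,0,0],
    [0,0,0,0,0,0],
    [0,0,0,0,0,0],
    [0,0,0,0,0,0],
  ],
)

```text
clock: 5.5
eef_pos: [0.46, 0.2208, 0.0611]
tcp_rot: [-3.141, 0.0, 1.461]
contact_force: [-1.1, -0.1, 0.7]
width: 0.0213
grasp_force: 20.0
```

Emit:
jog_arm(
  steps=[
    [0,0,-1.5,0,0,0],
    [0,0,-4,0,0,0],
    [0,0,-6.2,0,0,0],
    [2,0,-6.4,0,0,0],
    [5,0,-6.4,0,0,0],
    [8,0,-6.4,0,0,0],
    [10.3,0,-6.4,0,0,0],
    [10.3,0,-6.4,0,0,0],
    [10.3,0,-6.4,0,0,0],
  ],
)

```text
clock: 6.4
eef_pos: [0.471, 0.3231, 0.1246]
tcp_rot: [-3.141, 0.001, 1.462]
contact_force: [-0.0, -0.2, -1.1]
width: 0.0213
grasp_force: 20.0
```

```bash
python3 - <<'E'
from h import *
o=bot.get_obs();print(o['clock'],o['eef_pos'].round(4),o['tcp_rot'].round(4),o['width'],o['grasp_force'])
for c in ('scene','top'):
    im,cal=snap(c,c+'3.png');seg(c,'pin');print('expect pin mid/tip',proj(cal,o['eef_pos']+[0,0,.011]).round(1),proj(cal,[*o['eef_pos'][:2],o['eef_pos'][2]-.047]).round(1))
im,cal=snap('wrist','w3.png')
a=cv2.resize(im[0:384,120:390],None,fx=1.5,fy=1.5,interpolation=cv2.INTER_CUBIC)
b=cv2.imread('pics/scene3.png')[120:280,120:290];b=cv2.resize(b,None,fx=2.3,fy=2.3,interpolation=cv2.INTER_CUBIC)
H=np.zeros((576,a.shape[1]+b.shape[1],3),np.uint8);H[:a.shape[0],:a.shape[1]]=a;H[:b.shape[0],a.shape[1]:]=b;cv2.imwrite('pics/c3.png',H);print(H.shape)
E
```

```text
6.4 [0.471  0.3231 0.1246] [-3.1408e+00  1.2000e-03  1.4620e+00] 0.02127980312168312 19.99801106750965
scene pin 0.57 [165.5, 168.6, 12.4, 40.1] cen 169.1 187.1 214
expect pin mid/tip [171.1 180.6] [174.1 209.2]
top pin 0.71 [199.6, 127.9, 9.6, 19.7] cen 203.2 136.5 106
top pin 0.52 [257.8, 233.7, 9.2, 8.6] cen 261.4 237.0 78
expect pin mid/tip [159.5 174.8] [165.5 179. ]
(576, 796, 3)
```

View pics/c3.png

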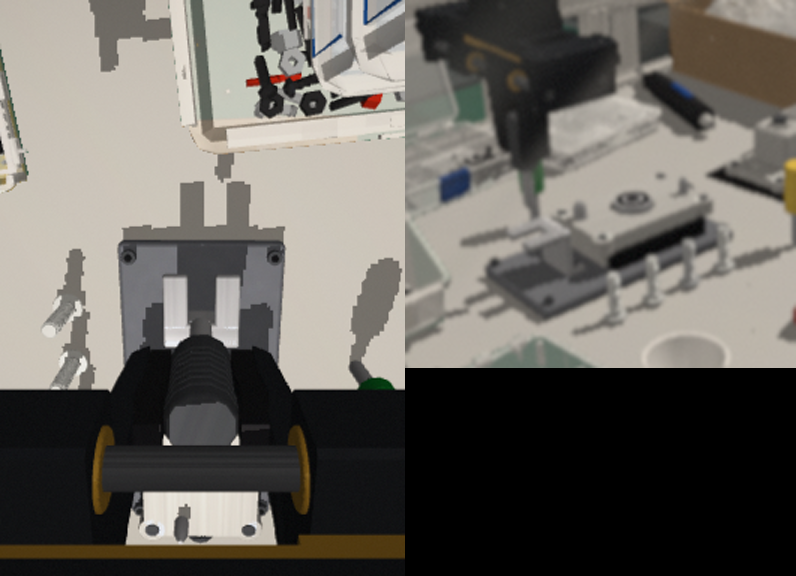

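Emit:
jog_arm(
  steps=[
    [0,0,1.5,0,0,0],
    [0,0,3,0,0,0],
    [0,0,4.5,0,0,0],
    [0,0,5.4,0,0,0],
    [0,0,5.9,0,0,0],
    [0,0,5.95,0,0,0],
    [0,0,5.95,0,0,0],
  ],
)

```text
clock: 7.35
eef_pos: [0.4716, 0.3234, 0.0654]
tcp_rot: [3.141, -0.0, 1.461]
contact_force: [-0.1, 0.2, -0.4]
width: 0.0213
grasp_force: 20.0
```

Emit:
jog_arm(
  steps=[
    [0,0,0,0,0,0],
    [0,0,0,0,0,0],
    [0,0,0,0,0,0],
    [0,0,0,0,0,0],
    [0,0,0,0,0,0],
    [0,0,0,0,0,0],
  ],
  jaw=0.1,
)

```text
clock: 7.95
eef_pos: [0.4715, 0.3232, 0.0657]
tcp_rot: [3.141, -0.0, 1.461]
contact_force: [0.1, 0.3, 0.2]
width: 0.0669
grasp_force: 0.0
```

Emit:
jog_arm(
  steps=[
    [0,0,-2,0,0,0],
    [0,0,-5,0,0,0],
    [0,0,-10,0,0,0],
    [0,0,-14,0,0,0],
    [-4,0,-18,0,0,0],
    [-8,0,-18,0,0,0],
    [-10.5,0,-18,0,0,0],
    [-10.5,0,-18,0,0,0],
    [-10.5,0,-18,0,0,0],
  ],
)

```text
clock: 8.85
eef_pos: [0.46, 0.2187, 0.2458]
tcp_rot: [3.141, -0.001, 1.459]
contact_force: [-1.2, 0.4, 1.1]
width: 0.0792
grasp_force: 0.0
```

```bash
python3 - <<'E'
from h import *
import json
o=bot.get_obs();print(o['clock'],o['eef_pos'].round(4),o['tcp_rot'].round(4),o['width'])
im,cal=snap('wrist','w4.png');json.dump({k:np.array(v).tolist() for k,v in cal.items()},open('w4.json','w'))
seg('wrist','pin')
s=(.4631,.245,-.1115);c,n=np.cos(s[2]),np.sin(s[2])
for l in ([0,75,98],[12,22,60],[-12,-74,60],[0,-26,50]):
    x,y,z=np.array(l)/1000;print(l,proj(cal,[s[0]+c*x-n*y,s[1]+n*x+c*y,z]).round(1))
cv2.imwrite('pics/w4c.png',cv2.resize(im[0:260,120:390],None,fx=2.2,fy=2.2,interpolation=cv2.INTER_CUBIC))
E
```

```text
8.85 [0.46   0.2187 0.2458] [ 3.1412e+00 -8.0000e-04  1.4594e+00] 0.07917630522339586
wrist pin 0.89 [242.1, 54.2, 24.1, 27.4] cen 253.6 67.0 517
wrist pin 0.68 [329.9, 120.5, 35.8, 24.5] cen 347.3 131.0 613
[0, 75, 98] [253.4  69.3]
[12, 22, 60] [264.4 124.6]
[-12, -74, 60] [243.2 207. ]
[0, -26, 50] [253.3 165.6]
```

View pics/w4c.png

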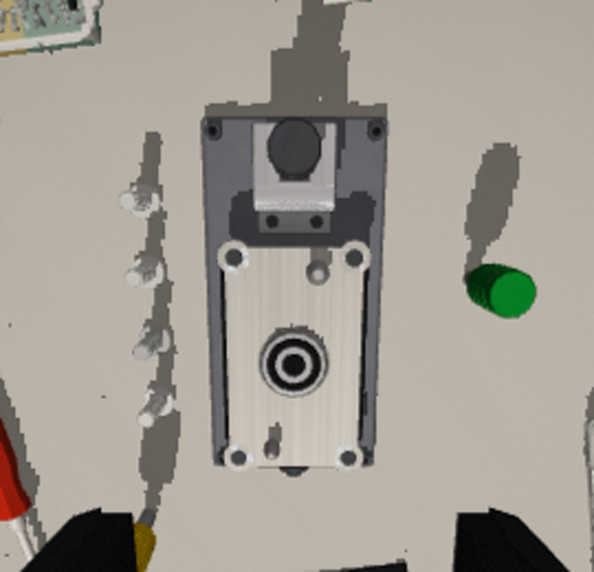

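Emit:
jog_arm(
  steps=[
    [-22.7,3.1,4.1,0,0,-0.098],
    [-22.7,3.1,4.1,0,0,-0.098],
    [-22.7,3.1,4.1,0,0,-0.098],
    [-22.7,3.1,4.1,0,0,-0.098],
    [-22.7,3.1,4.1,0,0,-0.098],
    [-22.7,3.1,4.1,0,0,-0.098],
    [-22.7,3.1,4.1,0,0,-0.098],
    [-22.7,3.1,4.1,0,0,-0.098],
  ],
  jaw=0,
)

```text
clock: 9.75
eef_pos: [0.4662, -0.0089, 0.2046]
tcp_rot: [-3.141, -0.001, 1.56]
contact_force: [0.1, 0.0, 0.9]
width: 0.0878
grasp_force: 0.0
```

```bash
python3 - <<'E'
from h import *
import json
o=bot.get_obs();print(o['clock'],o['eef_pos'].round(4),o['tcp_rot'].round(4),o['width'])
im,cal=snap('wrist','w5.png');json.dump({k:np.array(v).tolist() for k,v in cal.items()},open('w5.json','w'))
seg('wrist','cover')
cv2.imwrite('pics/w5c.png',cv2.resize(im[60:240,160:350],None,fx=3,fy=3,interpolation=cv2.INTER_CUBIC))
E
```

```text
9.75 [ 0.4662 -0.0089  0.2046] [-3.1415e+00 -6.0000e-04  1.5601e+00] 0.08783669413522668
wrist cover 0.83 [219.1, 111.2, 69.8, 106.2] cen 253.5 165.0 6475
```

View pics/w5c.png

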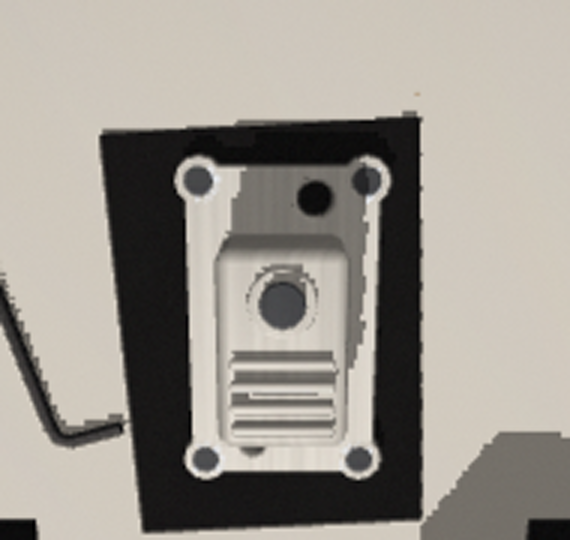

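```bash
python3 - <<'E'
from h import *
import json
W4,W5=[json.load(open(f'w{i}.json')) for i in (4,5)]
def pts(W,L,s,ox,oy,z): return np.array([atz(W,(ox+(a+.5)/s-.5,oy+(b+.5)/s-.5),z) for a,b in L])
for n,W,L,s,ox,oy,zs in (('low',W4,[(233,258),(354,258),(239,458),(349,458)],2.2,120,0,(.040,.044)),('cov',W5,[(198,180),(368,180),(206,459),(359,459)],3,160,60,(.013,.016,.019))):
    for z in zs:
        p=pts(W,L,s,ox,oy,z)[:,:2]; d=(p[:2].mean(0)-p[2:].mean(0)); w=p[[1,3]].mean(0)-p[[0,2]].mean(0)
        print(n,z,'cen',p.mean(0).round(4),'yaw',(-np.arctan2(d[0],d[1])).round(4),np.arctan2(w[1],w[0]).round(4),'len',np.linalg.norm(d).round(4),np.linalg.norm(w).round(4))
p=lambda uv,z:pts(W5,[uv],3,160,60,z)[0].round(4)
print('big bore',p((316,198),.013),'plug',p((282,305),.061), 'block end',p((282,443),.053),p((282,238),.053))
E
```

```text
low 0.04 cen [0.46   0.2182] yaw -0.1087 -0.1108 len 0.1115 0.0631
low 0.044 cen [0.4601 0.2191] yaw -0.1087 -0.1108 len 0.1102 0.0624
cov 0.013 cen [ 0.4669 -0.0109] yaw -0.0115 -0.0099 len 0.1103 0.0623
cov 0.016 cen [ 0.4669 -0.0102] yaw -0.0115 -0.0099 len 0.1093 0.0617
cov 0.019 cen [ 0.4669 -0.0095] yaw -0.0115 -0.0099 len 0.1084 0.0612
big bore [0.4797 0.0376 0.013 ] plug [0.4668 0.0076 0.061 ] block end [ 0.4663 -0.044   0.053 ] [0.467  0.0285 0.053 ]
```

Emit:
jog_arm(
  steps=[
    [-0.2,0.1,4,0,0,0],
    [-0.2,0.1,8,0,0,0],
    [-0.2,0.1,12,0,0,0],
    [-0.2,0.1,15,0,0,0],
    [-0.2,0.1,17.5,0,0,0],
    [-0.2,0.1,18.5,0,0,0],
    [-0.2,0.1,18.6,0,0,0],
    [-0.2,0.1,18.6,0,0,0],
    [-0.2,0.1,18.6,0,0,0],
  ],
)

```text
clock: 10.75
eef_pos: [0.4685, -0.0121, 0.0203]
tcp_rot: [3.138, 0.0, 1.559]
contact_force: [0.8, -1.0, -0.3]
width: 0.0881
grasp_force: 0.0
```

Emit:
jog_arm(
  steps=[
    [0,0,0,0,0,0],
    [0,0,0,0,0,0],
    [0,0,0,0,0,0],
    [0,0,0,0,0,0],
    [0,0,0,0,0,0],
    [0,0,0,0,0,0],
    [0,0,0,0,0,0],
    [0,0,0,0,0,0],
    [0,0,0,0,0,0],
    [0,0,0,0,0,0],
  ],
  jaw=1,
  newtons=50,
)

```text
clock: 11.75
eef_pos: [0.4666, -0.0123, 0.0186]
tcp_rot: [-3.141, 0.0, 1.559]
contact_force: [-1.5, -0.7, 3.4]
width: 0.0459
grasp_force: 50.0
```

Emit:
jog_arm(
  steps=[
    [0,0,-2,0,0,0],
    [0,0,-5,0,0,0],
    [2,0,-7.5,0,0,0],
    [5,-0.2,-8,0,0,0.03],
    [9,-0.4,-8,0,0,0.06],
    [13,-0.6,-8,0,0,0.09],
    [17,-0.8,-8,0,0,0.099],
    [20,-0.9,-8,0,0,0.099],
    [22,-0.9,-8,0,0,0.099],
    [23,-0.9,-8,0,0,0.099],
    [23,-0.9,-8,0,0,0.099],
    [23,-0.9,-8,0,0,0.099],
  ],
)

```text
clock: 12.95
eef_pos: [0.4601, 0.2171, 0.098]
tcp_rot: [-3.141, 0.001, 1.46]
contact_force: [-1.0, -0.1, -2.8]
width: 0.0455
grasp_force: 50.0
```

```bash
python3 - <<'E'
from h import *
import json
for i in range(3):
    im,cal=snap('wrist','w6.png')
    o=bot.get_obs();print(o['clock'],o['eef_pos'].round(4),o['tcp_rot'].round(4),o['width'],o['grasp_force'],o['contact_force'].round(1))
json.dump({k:np.array(v).tolist() for k,v in cal.items()},open('w6.json','w'))
seg('wrist','cover');seg('wrist','pin',1)
a=cv2.resize(im[0:270,160:350],None,fx=2.2,fy=2.2,interpolation=cv2.INTER_CUBIC)
b,_=snap('scene');b=cv2.resize(b[140:280,140:290],(380,355),interpolation=cv2.INTER_CUBIC)
H=np.zeros((594,798,3),np.uint8);H[:,:418]=a;H[:355,418:]=b;cv2.imwrite('pics/c6.png',H)
E
```

```text
13.0 [0.4602 0.2169 0.0981] [-3.1407e+00  9.0000e-04  1.4592e+00] 0.04564177627512544 49.99956155195832 [ 0.5  0.9 -3.1]
13.05 [0.4603 0.2168 0.0983] [-3.1409e+00  7.0000e-04  1.4588e+00] 0.04591173341015185 49.999678786844015 [-0.5  0.3 -2.8]
13.1 [0.4604 0.2168 0.0984] [-3.1412e+00  5.0000e-04  1.4586e+00] 0.04534813315299092 49.99967884272337 [-0.2  0.8 -3.8]
wrist cover 0.63 [174.7, 119.4, 155.8, 226.2] cen 253.1 214.4 22626
wrist pin 0.97 [374.7, 131.6, 80.1, 47.7] cen 418.0 154.3 2543
```

View pics/c6.png

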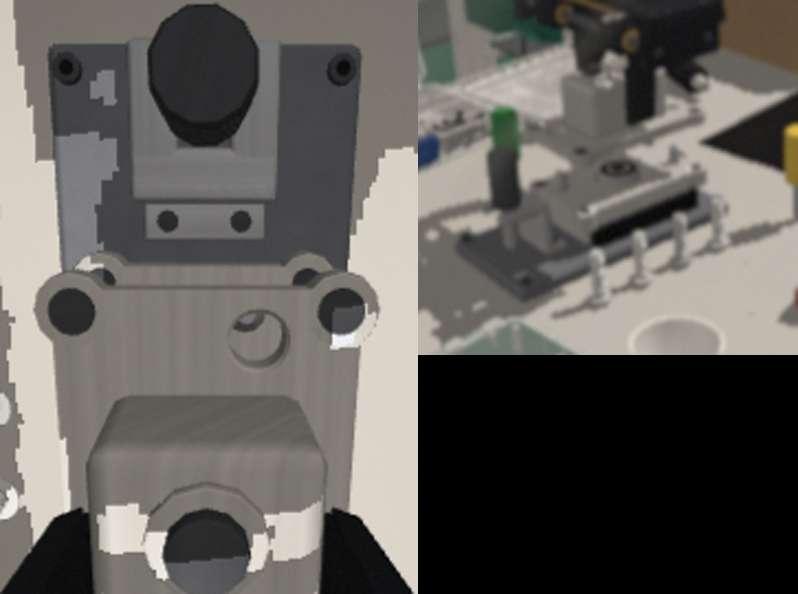

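```bash
python3 - <<'E'
from h import *
import json
W=json.load(open('w6.json'))
f=lambda a,b,z:atz(W,(160+(a+.5)/2.2-.5,(b+.5)/2.2-.5),z)[:2]
c0=np.array([.4601,.2191]);ph=-.110;M=np.array([[np.cos(ph),-np.sin(ph)],[np.sin(ph),np.cos(ph)]])
for n,uv,l in (('bore',(259,338),(12,48)),('b1',(72,311),(-31.2,55.1)),('b2',(343,311),(31.2,55.1)),):
    p=f(*uv,.0928);t=c0+M@(np.array(l)/1000);print(n,p.round(4),'target',t.round(4),'err in fixture axes mm',(M.T@(t-p)*1000).round(1))
for uv,l in (((66,68),(-44,94)),((343,68),(44,94)),((167,221),(0,0)),((241,221),(0,0))): print('base/bracket',(M.T@(f(*uv,.012)-c0)*1000).round(1))
print('pin top',(M.T@(f(203,62,.098)-c0)*1000).round(1),'exp 0,~103')
E
```

```text
bore [0.4785 0.2652] target [0.4773 0.2655] err in fixture axes mm [-1.3  0.2]
b1 [0.4363 0.2762] target [0.4351 0.2773] err in fixture axes mm [-1.2  0.9]
b2 [0.4983 0.2693] target [0.4972 0.2704] err in fixture axes mm [-1.3  1. ]
base/bracket [-43.5 119.2]
base/bracket [ 44.3 119.1]
base/bracket [-12.4  72.8]
base/bracket [12.7 72.7]
pin top [  0.4 104.4] exp 0,~103
```

Emit:
jog_arm(
  steps=[
    [0.05,-0.1,0.8,0,0,0],
    [0.05,-0.1,1.5,0,0,0],
    [0.05,-0.1,2.1,0,0,0],
    [0.05,-0.1,2.4,0,0,0],
    [0.05,-0.1,2.6,0,0,0],
    [0.05,-0.1,2.8,0,0,0],
    [0.05,-0.1,2.8,0,0,0],
    [0.05,-0.1,2.8,0,0,0],
  ],
)

```text
clock: 14.05
eef_pos: [0.4598, 0.2186, 0.0708]
tcp_rot: [3.141, -0.0, 1.46]
contact_force: [0.6, -0.0, -3.7]
width: 0.0457
grasp_force: 50.0
```

Emit:
jog_arm(
  steps=[
    [0,0,0.2,0,0,0],
    [0,0,0.3,0,0,0],
    [0,0,0.4,0,0,0],
    [0,0,0.5,0,0,0],
    [0,0,0.5,0,0,0],
    [0,0,0.5,0,0,0],
  ],
)

```text
clock: 14.65
eef_pos: [0.4597, 0.2185, 0.0657]
tcp_rot: [3.141, -0.0, 1.46]
contact_force: [0.8, -1.5, -2.6]
width: 0.0453
grasp_force: 50.0
```

Emit:
jog_arm(
  steps=[
    [0,0,0.15,0,0,0],
    [0,0,0.3,0,0,0],
    [0,0,0.45,0,0,0],
    [0,0,0.6,0,0,0],
    [0,0,0.65,0,0,0],
    [0,0,0.65,0,0,0],
    [0,0,0.65,0,0,0],
  ],
)

```text
clock: 15.35
eef_pos: [0.4598, 0.2186, 0.0598]
tcp_rot: [3.141, -0.0, 1.46]
contact_force: [-3.7, -1.4, 6.7]
width: 0.0453
grasp_force: 50.0
```

Emit:
jog_arm(
  steps=[
    [0,0,0.1,0,0,0],
    [0,0,0.2,0,0,0],
    [0,0,0.2,0,0,0],
    [0,0,0.2,0,0,0],
    [0,0,0.2,0,0,0],
  ],
)

```text
clock: 15.85
eef_pos: [0.4598, 0.2186, 0.0596]
tcp_rot: [-3.141, 0.0, 1.46]
contact_force: [-8.9, -4.2, 19.1]
width: 0.0454
grasp_force: 50.0
```

```bash
python3 - <<'E'
from h import *
w,_=snap('wrist');s,_=snap('scene')
o=bot.get_obs();print(o['clock'],o['eef_pos'].round(4),o['contact_force'].round(1),o['grasp_force'])
a=cv2.resize(w[0:270,160:350],None,fx=2.2,fy=2.2);b=cv2.resize(s[170:270,140:250],(380,345),interpolation=cv2.INTER_CUBIC)
H=np.zeros((594,798,3),np.uint8);H[:,:418]=a;H[:345,418:]=b;cv2.imwrite('pics/c7.png',H)
E
```

```text
15.95 [0.4598 0.2186 0.0596] [-8.5 -3.3 19.2] 49.99934211373329
```

View pics/c7.png

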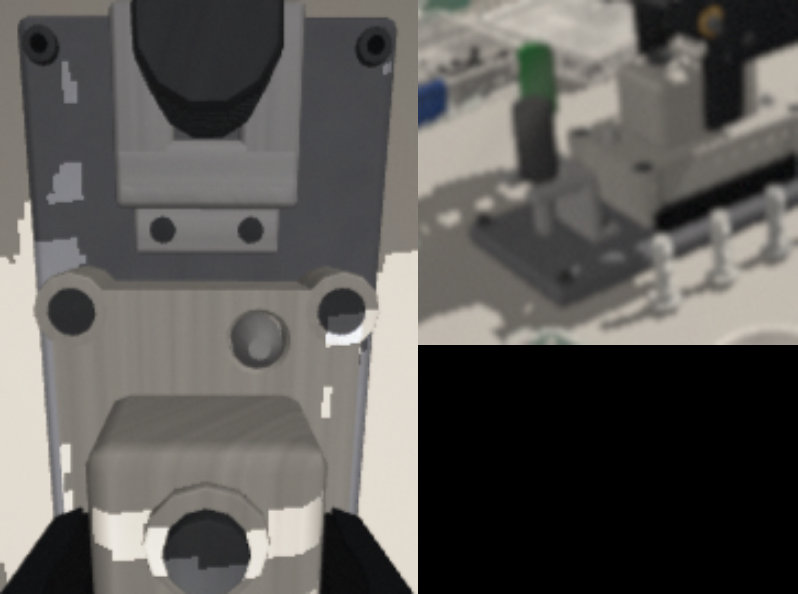

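The picture shows the cover shut flush on the housing with the dowel in the big bore (crop 259,338). The pin is upright in the notch and the bolts have not moved, so I'm handing in.

```bash
python3 -c "
from cell import bot
print(bot.close_job())"
```

```text
the job is handed in; nothing more can be done
None
```

The job is handed in, with no verdict returned: the pin is parked upright in the notch and released, and the upper half is on both dowels and held shut with about 19 N of push and 50 N of grip.

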